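# Lower the label printer's cover shut without a slam

### The job

The label printer has a fresh roll in it and its cover stands open, leaning back. Tip the cover forward with a fingertip until it falls, catch it on a finger as it comes over, and lower it gently on that finger until it is fully shut: it carries the print head, so it must never be pinched between the fingers, forced, or dropped the last part of the way. Then take the hand clear, and leave everything else on the bench where it is.

Things in the scene. Friction and masses are not known exactly. Their poses are not given: they have to be found in the camera images.
- printer: Grey desktop label printer, fixed to the bench: 200 mm deep (x), 200 wide (y), walls 111 high, 127 high when shut. Origin at bench height on its centre line; x points from front to rear, front face at x = -90 mm, rear face at +110; the front faces roughly to the robot. The label roll inside tops out at 104 mm. The space under the lip is clear.
- cover (a joint): Angle of the cover: 0 shut (level), 1.57 upright, 1.74 open, leaning back on its stop, where it starts. Once past upright it falls forward under its own weight in well under a second. The hinge has next to no friction; only its weight keeps the cover shut, no latch. It weighs 0.2 to 0.4 kg: 1 to 2 N at the lip carry it.
- cover_hinge (a point): Middle of the cover's hinge line: x = +80 mm, z = 112 mm in the printer's frame; the line runs along the printer's y. The point turns with the cover; its x axis points from lip to hinge along the cover.
- lip (a point): Middle of the cover's free front edge, at its lower (inner) face, 190 mm from the hinge line. The lip is a flat tab 90 mm wide, 8 thick, 20 mm beyond the cover's 200 mm wide panel (10 thick, 15 from 37 mm behind the lip edge on); shut, it overhangs the front face by 20 mm, underside 112 mm above the bench. Cover open, it is the top edge, 299 mm up.
- spare_roll: Spare label roll standing on end left of the printer, 86 mm diameter, 104 mm high, origin under its centre. Leave alone.
- tape: Roll of packing tape lying flat right of the printer, 100 mm diameter, 48 mm high, origin under its centre. Leave alone.
- cutter: Box cutter lying before the printer towards its left, 135 mm long, 20 mm wide, 18 mm high, origin under the handle's centre. Leave alone.
- gluestick: Glue stick standing before the printer towards its right, 29 mm diameter, 92 mm high, origin under its centre. Leave alone.
- ink_box: White carton 75 x 120 x 55 mm left of the printer towards its rear, origin under its centre. Leave alone.
- mailer: Flat packed carton 160 x 220 x 50 mm on the right of the bench, origin under its centre. Leave alone.
- pen_cup: Round steel pen cup 76 mm wide, 95 mm high, pens to 150 mm, right of the printer towards its rear, origin under its centre. Leave alone.
- booklet: Booklet 150 x 190 x 10 mm lying on the black parcel scale on the left, origin under its centre. Leave alone.

How it is judged:
By the outcome, as a careful person would: the job done as asked, in the order asked, and still so for the second after the job is handed in, with the robot touching nothing.
It also fails if it takes over 48 s, if anything falls off the work surface, if the arm or the gripper's body presses on something with over 40 N, if the wrist force passes 120 N, or if a joint passes its speed limit or range.

### The arm

A 6-joint arm with a two-finger parallel gripper is mounted at the origin on the work surface. World frame = base frame: x ahead of the robot, y to its left, z up, the work surface at z = 0. Lengths are in m, angles in rad, forces in N, time in s.
With the tool pointing down it reaches from about 0.35 to 0.775 m from the base axis. Payload 7.3 kg.
Tool frame: the origin (TCP) lies on the centre line of the jaws, within the pads' length; the fingertips stand 25 mm ahead of it and the grasp point (between the pads) lies 6 mm ahead of it; z points along the fingers, y is the line along which they close (so a half turn about z gives the same grasp; the last joint's range is limited). The gripper opens to 92 mm and grips with 3 to 60 N. Pads are 19 mm wide; open, the fingers measure 130 mm over their backs; the gripper's body (75 mm by 190 mm) begins 47 mm behind the grasp point.
Start: joints at [-1.276, 0.342, 1.524, -0, 1.275, -0.146], TCP at [0.224, -0.475, 0.252] pointing down, gripper open.
Joint ranges: [-2.53, 2.53], [-0.77, 2.02], [0.04, 2.7], [-1, 4.14], [0.28, 2.66], [-3.11, 3.11]. Speed limits (rad/s): [2.57, 2.57, 3.14, 3.14, 3.14, 3.14].

### API

Orientations are given as [roll, pitch, yaw] about the fixed x, y, z axes, in that order (R = Rz(yaw) Ry(pitch) Rx(roll)).
In Python, from cell import status, read_camera, camera_info, ticket, models gives the robot as it stands.
- The arm moves only by the tool send_rows, never from a script. Its argument "plan" is a list of rows, each an object with "offset": the shift along the tool's x, y, z in mm, a list of three; "yaw": the turn about the tool's z in rad. In form: [{"offset": [dx, dy, dz], "yaw": yaw}, ...]. A call has 1 to 20 rows; each row shifts and turns the commanded pose from where the row before left it, along the tool's axes as they then stand; what a row does not reach is not made up. A row lasts 1/10 s, in which the tool goes at most 50 mm and 8.59 degrees, less where a joint would pass 70% of its speed; a pose out of reach is approached as far as the arm can. A call is refused whole if a number of a shift passes 50 or a number of a turn 0.15, either way. A call with a gripper value outside its range is refused whole. "hand" is the closure, from 0 (fully open) to 1 (shut), set as the call begins (left out, the last holds). The fingers move at their own pace and stop on an object; "squeeze" is the grip in N (left out, the last holds). Time passes only in rows, so rows that do not move let the fingers close. It gives the time, the measured TCP pose, the force, the opening and the grip force at its end, in the units of the state.
- status.observe(): the state, without advancing time (a new reading comes with each control period).
- read_camera(name): name is "scene" or "top" or "wrist"; returns the picture (480x640x3 uint8, red, green, blue); there is no depth.
- camera_info(name): a dict with "vfov" (degrees; the focal length in pixels is half the picture's height over the tangent of half this angle, whatever the lens; pixels are square), "cx", "cy" (the principal point, pixels), "distortion" ([k1, k2, p1, p2, k3] as OpenCV has them; the pictures are not rectified), "origin" and "attitude" of the camera in the world. Camera axes: x right, y down, z forward; pixel columns grow to the right and rows downward; lengths in m; the calibration is good to about 2 mm. A picture is of the moment at which its call begins: read the wrist's pose just before it. camera_info takes no time and is no camera call; for the wrist camera it gives the pose at the moment of the call.
- ticket.hand_in(): hands the job in; it is judged then, once.
Trained networks look in the newest picture that a camera, given by its name, has taken for a name from the list of things; names that differ only in an ending like _2 or _b are one class to them, and where a whole thing is asked for, a point or a joint stands for the part that bears it (a point fixed in the world has none). Each returns a list of dicts, best first, with "conf" (0 to 1); they miss things now and then, are a little off and sometimes report something else, mostly with a low value. They report only what shows in the picture. A call takes as long as a camera call.
- models.regions_of(camera, label): "mask" (480x640 bool, what is visible of it) and "extent" ([left, top, right, bottom] in pixels, round what is visible of it).
The state is a dict: "time": time; "qpos": joint angles; "qvel": joint speeds; "joint_efforts": joint torques, N m; "tool_pos": TCP position; "tool_rot": TCP orientation; "contact_force": force on the tool from outside, world axes, zero at the start; "torque": the same for the moment, N m; "opening": finger opening in m; "grip_force": force on a finger pad.
Only numpy, scipy, OpenCV 4.12 (cv2) and the standard library are available. Lean on these libraries where they do the work, as an engineer would, in place of code of your own. Each camera call takes 0.05 s, during which the arm holds its last target. There are 200 camera calls.

## Working session

There is one attempt and no reset: what is moved stays moved. The work goes in short steps, Python scripts to look and compute and a tool call to move; the robot and the scene stay as the last step left them, time stands still between calls to the robot, and variables do not carry over. Pictures are saved under pics/ and viewed, at most 10 in all, crops included, and the job is handed in when it is done.

Besides the shell and the picture viewer there is one more tool, called after "Call:" as a command line: name --argument value ..., lists and objects as JSON in quotes. send_rows: Moves the arm, as the interface text tells. Its arguments: {"type":"object","properties":{"plan":{"type":"array"},"hand":{"type":"number"},"squeeze":{"type":"number"}},"required":["plan"]}

```bash
ls; mkdir -p pics
python3 - <<'E'
from cell import status, read_camera, camera_info, models
import cv2
s=status.observe();print({k:s[k] for k in('time','qpos','tool_pos','tool_rot','contact_force','opening')})
for c in("scene","top"):
    im=read_camera(c);cv2.imwrite(f"pics/{c}1.png",im[:,:,::-1]);print(c,camera_info(c))
    for l in("printer","cover","lip","cover_hinge"):
        r=models.regions_of(c,l);print(l,[(round(x["conf"],2),x["extent"]) for x in r[:2]])
E
```

```text
pics
{'time': 0.0, 'qpos': array([-1.27600692e+00,  3.42740043e-01,  1.52501170e+00, -3.07096976e-05,
        1.27539563e+00, -1.45966073e-01]), 'tool_pos': array([ 0.22389764, -0.47445735,  0.2510378 ]), 'tool_rot': array([-3.14005019e+00, -1.97078436e-04,  4.40764287e-01]), 'contact_force': array([-0.69977568, -0.03934961, -0.9384332 ]), 'opening': 0.09153512727928699}
scene {'vfov': 57.46538538115103, 'cx': 318.7918224464678, 'cy': 243.60380164678355, 'distortion': array([0.01232893, 0.        , 0.        , 0.        , 0.        ]), 'origin': array([0.00755229, 0.74915768, 0.96104963]), 'attitude': array([-2.35167890e+00, -1.84737771e-03, -2.46337541e+00])}
printer [(0.79, [253.4, 156.9, 362.7, 300.7])]
cover [(0.97, [254.8, 159.6, 305.9, 243.7])]
lip [(0.78, [257.0, 159.2, 307.5, 243.4]), (0.19, [274.6, 274.5, 310.6, 324.1])]
cover_hinge [(0.85, [255.8, 158.1, 308.1, 243.0])]
top {'vfov': 52.55504496769183, 'cx': 314.21167531113406, 'cy': 244.3100735281701, 'distortion': array([-0.11217261,  0.        ,  0.        ,  0.        ,  0.        ]), 'origin': array([0.4465833 , 0.046198  , 1.51396995]), 'attitude': array([-3.06442926, -0.00637819, -1.55547767])}
printer [(0.75, [263.4, 183.3, 343.9, 272.2])]
cover [(0.69, [262.9, 184.8, 340.7, 212.6])]
lip [(0.71, [264.7, 182.3, 341.2, 212.9]), (0.56, [262.3, 293.3, 287.0, 328.7])]
cover_hinge [(0.79, [263.8, 183.0, 339.4, 212.6]), (0.74, [346.3, 231.1, 379.6, 265.9])]
```

Run:
```python
import cv2
for c,(x,y) in(("scene",(200,120)),("top",(210,140))):
    im=cv2.imread(f"pics/{c}1.png");cv2.imwrite(f"pics/{c}1c.png",cv2.resize(im[y:y+220,x:x+260],None,fx=3,fy=2.7,interpolation=cv2.INTER_CUBIC))
```

```text
(no output)
```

View pics/scene1.png

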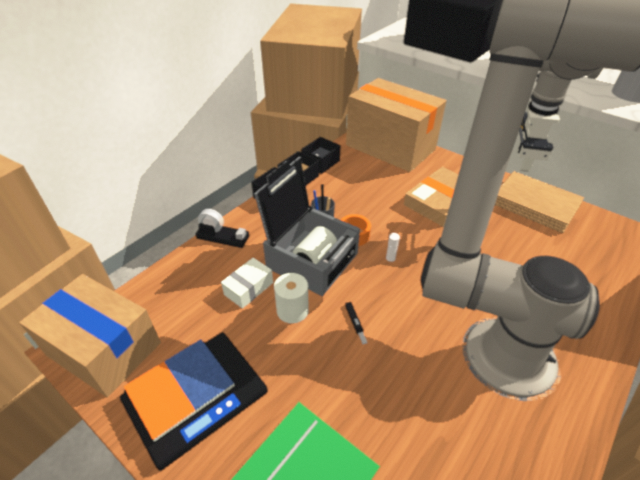

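View pics/top1c.png

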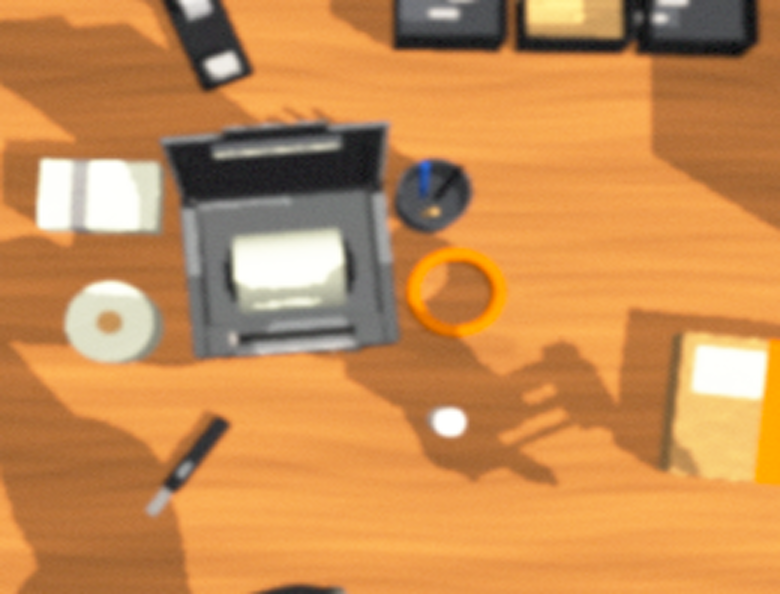

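The scene picture shows the open cover at about (285,200), the gripper at (540,140) and the glue stick at (393,247). In the top view the printer's front wall runs from (275,271) to (342,267), and the cover's top edge lies near y=186. Next I fit the printer pose from these corners.

```bash
cat > h.py <<'E'
import numpy as np,cv2
from scipy.spatial.transform import Rotation as R
from cell import camera_info
def cam(name):
    i=camera_info(name);f=240/np.tan(np.radians(i["vfov"])/2)
    return dict(K=np.array([[f,0,i["cx"]],[0,f,i["cy"]],[0,0,1]]),d=np.array(i["distortion"]),o=np.array(i["origin"]),R=R.from_euler("xyz",i["attitude"]).as_matrix())
def proj(c,P):
    P=(np.atleast_2d(P)-c["o"])@c["R"]
    return cv2.projectPoints(P,np.zeros(3),np.zeros(3),c["K"],c["d"])[0][:,0]
def ray(c,uv,z):
    n=cv2.undistortPoints(np.array([[uv]],float),c["K"],c["d"])[0,0]
    v=c["R"]@np.array([n[0],n[1],1]);return c["o"]+v*(z-c["o"][2])/v[2]
def world(p,P):
    a=p[2];P=np.atleast_2d(P);return np.c_[p[0]+np.cos(a)*P[:,0]-np.sin(a)*P[:,1],p[1]+np.sin(a)*P[:,0]+np.cos(a)*P[:,1],P[:,2]]
E
python3 - <<'E'
from h import *
from cell import models,read_camera
from scipy.optimize import least_squares
c=cam("top")
px=lambda x,y:(210+x/3,140+y/2.7)
obs=np.array([px(195,357),px(398,344),px(163,138),px(387,123)])
P=np.array([[-90,100,111],[-90,-100,111],[108,100,280],[108,-100,280]])/1000
f=lambda p:(proj(c,world(p,P))-obs).ravel()
r=least_squares(f,[.5,.05,0]);print(r.x,f(r.x).round(1))
s=cam("scene");im=cv2.imread("pics/scene1.png")
B=np.array([[x,y,z] for z in(0,.111) for x,y in((-.09,.1),(-.09,-.1),(.11,-.1),(.11,.1))])
C=np.array([[.08,.1,.112],[.109,.1,.28],[.112,.045,.299],[.112,-.045,.299],[.109,-.1,.28],[.08,-.1,.112]])
for q in(B[:4],B[4:],C): cv2.polylines(im,[proj(s,world(r.x,q)).round().astype(int)],True,(0,0,255),1)
it=cv2.imread("pics/top1.png")
for q in(B[:4],B[4:],C): cv2.polylines(it,[proj(c,world(r.x,q)).round().astype(int)],True,(0,0,255),1)
a=cv2.resize(im[140:320,220:400],None,fx=2.2,fy=3);b=cv2.resize(it[150:330,220:400],None,fx=2.2,fy=3)
cv2.imwrite("pics/ov.png",np.hstack([a,b]))
read_camera("top")
for l,z in(("gluestick",.092),("cutter",.018),("spare_roll",.104),("tape",.048),("pen_cup",.095),("ink_box",.055),("mailer",.05)):
    m=models.regions_of("top",l)
    if m: e=m[0]["extent"];print(l,round(m[0]["conf"],2),ray(c,((e[0]+e[2])/2,(e[1]+e[3])/2),z).round(3))
E
```

```text
[0.57508643 0.06298329 0.09576794] [-1.1 -1.2  0.3 -1.9 -1.1  1.6  1.7  1.1]
cutter 0.69 [0.613 0.074 0.018]
spare_roll 0.79 [0.505 0.228 0.104]
tape 0.89 [ 0.549 -0.114  0.048]
pen_cup 0.94 [ 0.652 -0.078  0.095]
ink_box 0.77 [0.651 0.254 0.055]
mailer 0.78 [ 0.416 -0.435  0.05 ]
```

View pics/ov.png

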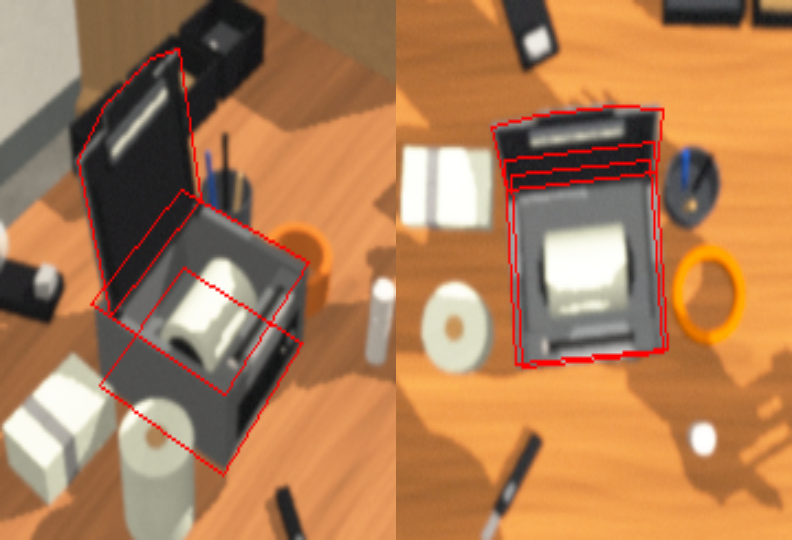

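The overlay matches the cover and the printer in both pictures: printer at about (0.575, 0.063), yaw 0.096, so its axis lies nearly radial from the robot. I'm moving over at height now.

Call:
send_rows --plan '[{"offset": [42, -2, -20], "yaw": -0.085}, {"offset": [42, -2, -20], "yaw": -0.085}, {"offset": [42, -2, -20], "yaw": -0.085}, {"offset": [42, -2, -20], "yaw": -0.085}, {"offset": [42, -2, -20], "yaw": -0.085}, {"offset": [42, -2, -20], "yaw": -0.085}, {"offset": [42, -2, -20], "yaw": -0.085}, {"offset": [42, -2, -20], "yaw": -0.085}, {"offset": [44, -2, 0], "yaw": -0.085}, {"offset": [44, -2, 0], "yaw": -0.085}, {"offset": [44, -2, 0], "yaw": -0.085}, {"offset": [44, -2, 0], "yaw": -0.085}]' --hand 0

```text
time: 2.1
tool_pos: [0.5056, -0.0709, 0.4115]
tool_rot: [-3.142, 0.0, 1.464]
contact_force: [0.2, -0.1, -0.6]
opening: 0.0918
grip_force: 0.0
```

Run:
```python
from h import *
from cell import status
s=cam("scene");t=cam("top")
for uv in((392,168),(275,190),(437,120),(400,165)): print(uv,ray(s,uv,0).round(2))
print(ray(t,(359.3,296.3),.092),ray(t,(276,317),.018))
o=status.observe();print(o["time"],o["qpos"].round(3),o["tool_pos"],o["tool_rot"],o["contact_force"])
```

```text
(392, 168) [ 0.65 -0.5   0.  ]
(275, 190) [ 0.91 -0.12  0.  ]
(437, 120) [ 0.69 -0.93  0.  ]
(400, 165) [ 0.64 -0.53  0.  ]
[ 0.40657496 -0.09508706  0.092     ] [0.33747962 0.15191962 0.018     ]
2.1 [-0.289  0.244  1.229 -0.     1.668 -0.183] [ 0.50561608 -0.07087198  0.41151976] [-3.14154403e+00  3.68644234e-05  1.46425864e+00] [ 0.15197927 -0.1022866  -0.64745019]
```

Call:
send_rows --plan '[{"offset": [0, 50, -10], "yaw": 0}, {"offset": [0, 50, -10], "yaw": 0}, {"offset": [0, 50, 0], "yaw": 0}, {"offset": [0, 50, 0], "yaw": 0}, {"offset": [0, 50, 0], "yaw": 0}, {"offset": [0, 50, 0], "yaw": 0}, {"offset": [0, 50, 0], "yaw": 0}, {"offset": [0, 50, 0], "yaw": 0}]'

```text
time: 2.9
tool_pos: [0.782, -0.1022, 0.3784]
tool_rot: [3.071, 0.001, 1.461]
contact_force: [0.4, 0.5, 1.2]
opening: 0.092
grip_force: 0.0
```

Run:
```python
from cell import status
o=status.observe();print(o["time"],o["qpos"].round(3),o["tool_pos"],o["tool_rot"],o["contact_force"])
```

```text
2.9 [-0.23   0.971  0.04   0.009  2.061 -0.115] [ 0.78203918 -0.10218502  0.37841228] [3.07108343e+00 8.54514845e-04 1.46064986e+00] [0.36928452 0.49433263 1.23766082]
```

Call:
send_rows --plan '[{"offset": [0, 50, -20], "yaw": 0}, {"offset": [0, 50, -20], "yaw": 0}, {"offset": [0, 50, -20], "yaw": 0}, {"offset": [0, 50, -20], "yaw": 0}, {"offset": [0, 50, -20], "yaw": 0}]'

```text
time: 3.4
tool_pos: [0.821, -0.1031, 0.403]
tool_rot: [2.902, 0.005, 1.46]
contact_force: [0.2, 0.1, -0.2]
opening: 0.0915
grip_force: 0.0
```

Run:
```python
from cell import status
o=status.observe();print(o["time"],o["qpos"].round(3),o["tool_pos"],o["tool_rot"],o["contact_force"])
```

```text
3.4 [-0.225  0.95   0.037  0.024  1.916 -0.105] [ 0.8210018  -0.10308965  0.40304586] [2.90234626 0.00453345 1.46029647] [ 0.24708794  0.09123345 -0.16510014]
```

Call:
send_rows --plan '[{"offset": [0, 50, 0], "yaw": 0}, {"offset": [0, 50, 0], "yaw": 0}, {"offset": [0, 50, 0], "yaw": 0}, {"offset": [0, 50, 0], "yaw": 0}, {"offset": [0, 50, 0], "yaw": 0}, {"offset": [0, 50, 0], "yaw": 0}, {"offset": [0, 50, 0], "yaw": 0}, {"offset": [0, 50, 0], "yaw": 0}, {"offset": [0, 50, 0], "yaw": 0}]'

```text
time: 4.3
tool_pos: [0.9262, -0.1108, 0.3893]
tool_rot: [2.61, 0.008, 1.459]
contact_force: [0.2, -0.5, 0.2]
opening: 0.0917
grip_force: 0.0
```

Run:
```python
from cell import status
o=status.observe();print(o["time"],o["qpos"].round(4),o["tool_pos"],o["tool_rot"],o["contact_force"])
```

```text
4.3 [-0.2156  1.0096  0.0372  0.0461  1.565  -0.0936] [ 0.92619997 -0.11080814  0.38933714] [2.60998486 0.00750909 1.45903184] [ 0.17089791 -0.51604204  0.23831939]
```

```bash
cat >> h.py <<'E'
PP=np.array([.5751,.0630,.0958])
HP=np.array([.08,0,.112])
def lip(th): return world(PP,[HP+.190*np.array([-np.cos(th),0,np.sin(th)])])[0]
def tcp_for(Rt,th,g,sc=.015,face="near"):
    "TCP so that the pad of the near finger, sc behind its tip, is at the lip's inner edge"
    return lip(th)-Rt@np.array([0,-g/2,.025-sc])
E
cat > pl.py <<'E'
from h import *
from scipy.optimize import least_squares
D=[([-1.276,.3427,1.525,1.2754],[.2239,-.4745,.251]),([-.289,.244,1.229,1.668],[.5056,-.0709,.4115]),([-.23,.971,.04,2.061],[.782,-.1022,.3784]),([-.225,.95,.037,1.916],[.821,-.1031,.4030]),([-.2156,1.0096,.0372,1.565],[.9262,-.1108,.3893])]
def fk(p,q):
    a,h,L1,L2,d,off,e=p;q1,q2,q3,q5=q;s=q2+q3
    r=a+L1*np.sin(q2)+L2*np.sin(s)+e*np.cos(s)+d*np.sin(s+q5);z=h+L1*np.cos(q2)+L2*np.cos(s)-e*np.sin(s)+d*np.cos(s+q5)
    return np.array([r*np.cos(q1)-off*np.sin(q1),r*np.sin(q1)+off*np.cos(q1),z])
f=lambda p:np.concatenate([(fk(p,q)-x)*100 for q,x in D]+[(p-[0,.35,.4,.4,.2,.07,0])*.02])
K=least_squares(f,[0,.35,.4,.4,.2,.07,0]).x
def ik(x,tilt):
    g=lambda q:np.append((fk(K,q)-x)*10,np.pi-tilt-q[1:].sum())
    s=least_squares(g,[0,.6,1.2,1.3]);return s.x,abs(s.fun).max()
E
python3 - <<'E'
from pl import *
print(K.round(3),abs(f(K)).max())
Rt=R.from_euler("xyz",[2.61,.0075,1.459]).as_matrix()@R.from_euler("z",-.18).as_matrix()
print(Rt.round(3))
c=(tcp_for(Rt,1.74,.055)+0)
yc=Rt[:,1]
c=lip(1.74)-Rt@np.array([0,-.002,.010])
print("straddle",c,"pre",c-Rt[:,2]*.09)
for th in(1.74,1.57,1.2,.8,.4,0): 
    x=tcp_for(Rt,th,.055 if th>.7 else .09);print(th,x.round(3),ik(x,.53))
E
```

```text
[0.    0.224 0.506 0.379 0.293 0.081 0.047] 0.8936295808535153
[[-0.044  0.863  0.503]
 [ 0.994  0.087 -0.063]
 [-0.098  0.497 -0.862]]
straddle [0.68327811 0.07451656 0.30890113] pre [0.63800621 0.08018448 0.38647902]
1.74 [0.705 0.077 0.322] (array([-0.0057253 ,  0.3901027 ,  1.36829075,  0.8531992 ]), np.float64(6.722400414105323e-13))
1.57 [0.673 0.074 0.324] (array([-0.01056888,  0.32762466,  1.45387208,  0.83009592]), np.float64(8.348877145181177e-13))
1.2 [0.605 0.067 0.311] (array([-0.02264994,  0.20874032,  1.65379289,  0.74905944]), np.float64(1.25954802143724e-12))
0.8 [0.542 0.061 0.271] (array([-0.03656165,  0.13019541,  1.87285248,  0.60854477]), np.float64(2.6373347949970594e-11))
0.4 [0.514 0.058 0.217] (array([-0.04350456,  0.15217783,  2.02081359,  0.43860123]), np.float64(6.997827317611893e-10))
0 [0.499 0.057 0.143] (array([-0.04770082,  0.26444463,  2.15556172,  0.1915863 ]), np.float64(9.325873406851315e-14))
```

Call:
send_rows --plan '[{"offset": [10, -29, -25], "yaw": 0}, {"offset": [10, -29, -25], "yaw": 0}, {"offset": [10, -29, -25], "yaw": 0}, {"offset": [10, -29, -25], "yaw": 0}, {"offset": [10, -29, -25], "yaw": 0}, {"offset": [10, -29, -25], "yaw": 0}, {"offset": [10, -29, -25], "yaw": 0}, {"offset": [10, -29, -25], "yaw": 0}, {"offset": [10, -29, -25], "yaw": 0}, {"offset": [10, -29, -25], "yaw": 0}, {"offset": [10, -29, -25], "yaw": 0}, {"offset": [10, -29, -25], "yaw": 0}, {"offset": [0, 0, 0], "yaw": 0}]'

```text
time: 5.6
tool_pos: [0.5135, 0.0516, 0.4733]
tool_rot: [2.606, 0.006, 1.461]
contact_force: [0.1, -0.2, 0.1]
opening: 0.0919
grip_force: 0.0
```

Run:
```python
from cell import status
from pl import *
import pl
o=status.observe();q=o["qpos"];print(o["time"],q.round(4),o["tool_pos"],o["tool_rot"],o["contact_force"])
open("pl.py","a").write(f"\nD.append(([{q[0]},{q[1]},{q[2]},{q[4]}],{list(o['tool_pos'])}));K=least_squares(f,K).x\n")
import importlib;importlib.reload(pl)
print(pl.K.round(4),pl.f(pl.K).round(2))
for x,z in((.499,.143),(.5,.2),(.45,.2),(.4,.25),(.4,.3),(.35,.35)): print(x,z,pl.ik([x,.057,z],.53)[0].round(3),pl.ik([x,.057,z],.40)[0].round(3))
```

```text
5.6 [-0.0189 -0.0373  1.4953 -0.0564  1.1505  0.0983] [0.51350909 0.05163175 0.47327343] [2.6057176  0.00591804 1.46094585] [ 0.06522273 -0.1868453   0.14794892]
[-2.000e-04  2.227e-01  5.063e-01  3.798e-01  2.931e-01  7.750e-02
  4.640e-02] [ 0.11  0.03  0.    0.04  0.14  0.04 -0.04 -0.12  0.01 -0.11 -0.5   0.01
 -0.25 -1.21 -0.02  0.03  1.62 -0.04 -0.   -0.    0.   -0.    0.    0.
  0.  ]
0.499 0.143 [-0.041  0.264  2.156  0.192] [-0.041  0.28   2.054  0.407]
0.5 0.2 [-0.041  0.155  2.078  0.379] [-0.041  0.186  1.976  0.579]
0.45 0.2 [-0.046  0.065  2.186  0.36 ] [-0.046  0.097  2.087  0.557]
0.4 0.25 [-0.052 -0.125  2.193  0.543] [-0.052 -0.077  2.099  0.719]
0.4 0.3 [-0.052 -0.19   2.091  0.711] [-0.052 -0.134  1.999  0.877]
0.35 0.35 [-0.059 -0.347  2.05   0.909] [-0.059 -0.28   1.965  1.057]
```

Call:
send_rows --plan '[{"offset": [-1, -32, 31], "yaw": 0}, {"offset": [-1, -32, 31], "yaw": 0}, {"offset": [-1, -32, 31], "yaw": 0}, {"offset": [-1, -32, 31], "yaw": 0}, {"offset": [-1, -32, 31], "yaw": 0}, {"offset": [-1, -32, 31], "yaw": 0}, {"offset": [-1, -32, 31], "yaw": 0}, {"offset": [0, -20, 0], "yaw": 0}, {"offset": [0, 0, 0], "yaw": 0}]'

```text
time: 6.5
tool_pos: [0.4149, 0.0543, 0.1707]
tool_rot: [2.63, 0.011, 1.457]
contact_force: [0.8, 0.4, 0.5]
opening: 0.0918
grip_force: 0.0
```

Run:
```python
from cell import status
o=status.observe();q=o["qpos"];print(o["time"],q.round(4),o["tool_pos"],o["tool_rot"],o["contact_force"])
```

```text
6.5 [-0.011   0.0723  2.2847 -0.2161  0.2825  0.292 ] [0.41486571 0.05432801 0.17071262] [2.63019277 0.0110881  1.45716284] [0.81504123 0.43671761 0.45985149]
```

Call:
send_rows --plan '[{"offset": [0, -40, 0], "yaw": 0}, {"offset": [0, -40, 0], "yaw": 0}, {"offset": [0, -40, 0], "yaw": 0}]'

```text
time: 6.8
tool_pos: [0.3123, 0.0758, 0.1522]
tool_rot: [2.655, 0.026, 1.446]
contact_force: [-0.4, 0.4, 0.4]
opening: 0.0921
grip_force: 0.0
```

Run:
```python
from cell import status
o=status.observe();q=o["qpos"];print(o["time"],q.round(4),o["tool_pos"],o["tool_rot"],o["contact_force"])
```

```text
6.8 [ 0.1261 -0.0499  2.4769 -0.519   0.282   0.7129] [0.3123276 0.0758435 0.1522296] [2.65545068 0.02591728 1.44642088] [-0.3568846   0.40664248  0.40347773]
```

Call:
send_rows --plan '[{"offset": [0, 0, 40], "yaw": 0}, {"offset": [0, 0, 40], "yaw": 0}, {"offset": [0, 0, 40], "yaw": 0}]'

```text
time: 7.1
tool_pos: [0.3664, 0.098, 0.1037]
tool_rot: [2.697, 0.081, 1.415]
contact_force: [10.8, -8.5, 6.0]
opening: 0.092
grip_force: 0.0
```

Run:
```python
from cell import status
o=status.observe();q=o["qpos"];print(o["time"],q.round(4),o["tool_pos"],o["tool_rot"],o["contact_force"])
```

```text
7.1 [ 0.2406  0.2274  2.3691 -0.9969  0.2821  1.3095] [0.36644872 0.098006   0.10370688] [2.69662222 0.08135394 1.4151059 ] [10.80715718 -8.46886109  5.95344172]
```

Call:
send_rows --plan '[{"offset": [0, 3, -20], "yaw": 0}, {"offset": [0, 8, -30], "yaw": 0}, {"offset": [0, 15, -30], "yaw": 0}, {"offset": [0, 0, 0], "yaw": 0}]'

```text
time: 7.5
tool_pos: [0.3585, 0.107, 0.1909]
tool_rot: [2.69, 0.079, 1.419]
contact_force: [1.0, 0.5, 0.6]
opening: 0.0918
grip_force: 0.0
```

Run:
```python
from h import *
from cell import status,read_camera,models
o=status.observe();q=o["qpos"];print(o["time"],q.round(4),o["tool_pos"],o["tool_rot"],o["contact_force"])
Rt=R.from_euler("xyz",o["tool_rot"]).as_matrix();a=PP[2];W=np.array([[np.cos(a),np.sin(a),0],[-np.sin(a),np.cos(a),0],[0,0,1]])
print((W@Rt).round(3))
im=read_camera("top")[:,:,::-1];o=cv2.imread("pics/top1.png")
cv2.imwrite("pics/t2.png",np.hstack([cv2.resize(i[150:380,220:400],None,fx=2.2,fy=2.2) for i in(o,im)]))
```

```text
7.5 [ 0.2796  0.0026  2.2499 -0.4878  0.5555  0.7874] [0.35847789 0.10704551 0.19086044] [2.69046082 0.07947641 1.41908499] [0.97265239 0.49032352 0.55868384]
[[ 0.244  0.881  0.405]
 [ 0.966 -0.187 -0.176]
 [-0.079  0.435 -0.897]]
```

View pics/t2.png

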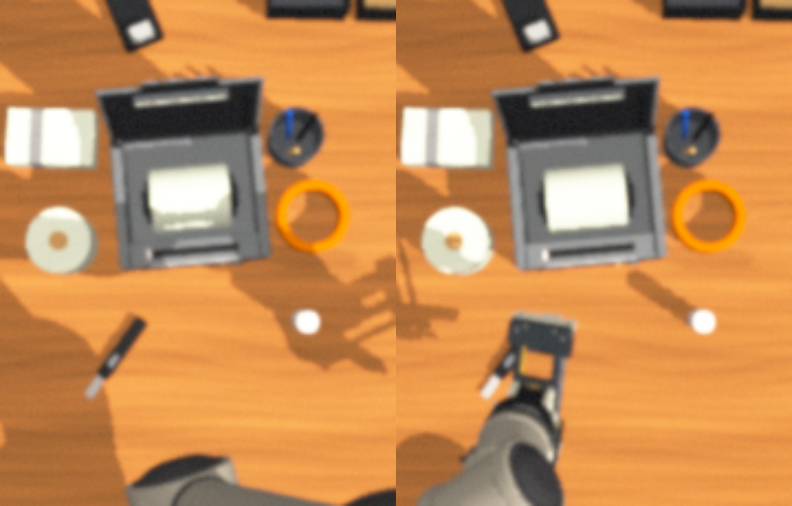

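Call:
send_rows --plan '[{"offset": [-3, 17, -36], "yaw": -0.0955}, {"offset": [-5, 17, -36], "yaw": -0.0955}, {"offset": [-6, 17, -36], "yaw": 0}, {"offset": [-6, 17, -36], "yaw": 0}, {"offset": [-6, 17, -36], "yaw": 0}, {"offset": [-6, 17, -36], "yaw": 0}, {"offset": [0, 0, 0], "yaw": 0}]' --hand 0.4

```text
time: 8.25
tool_pos: [0.3609, 0.1085, 0.4322]
tool_rot: [2.712, 0.164, 1.591]
contact_force: [0.6, 1.0, 0.4]
opening: 0.0545
grip_force: 0.0
```

```bash
cat >> pl.py <<'E'
from cell import status
def st():
    o=status.observe();Rt=R.from_euler("xyz",o["tool_rot"]).as_matrix();a=PP[2]
    W=np.array([[np.cos(a),np.sin(a),0],[-np.sin(a),np.cos(a),0],[0,0,1]])
    return o,Rt,W@Rt
E
python3 - <<'E'
from pl import *
o,Rt,M=st();print(o["time"],o["qpos"].round(3),o["tool_pos"],o["tool_rot"],o["opening"]);print(M.round(3))
c=lip(1.74)-Rt@np.array([0,-.003,.010]);pre=c-Rt[:,2]*.09
print(c,pre,"to pre (tool mm)",(Rt.T@(pre-o["tool_pos"])*1e3).round(1))
for th in(1.74,1.57,1.2,.8,.4,0): 
    x=tcp_for(Rt,th,.055 if th>.7 else .091,.012);print(th,x.round(4),ik(x,.44)[0].round(3))
E
```

```text
8.25 [ 0.285 -0.222  1.727 -0.268  1.262  0.263] [0.36094907 0.10849519 0.43221656] [2.71217498 0.16384094 1.59092882] 0.05449509592243671
[[ 0.075  0.912  0.404]
 [ 0.984 -0.001 -0.179]
 [-0.163  0.411 -0.897]]
[0.68511253 0.07537025 0.30948926] [0.6473807  0.08796021 0.39022217] to pre (tool mm) [-19.1 241.  160.6]
1.74 [0.7061 0.0779 0.3222] [1.000e-03 4.300e-01 1.272e+00 1.000e+00]
1.57 [0.6741 0.0748 0.325 ] [-0.004  0.366  1.362  0.974]
1.2 [0.6057 0.0683 0.312 ] [-0.015  0.245  1.57   0.887]
0.8 [0.5425 0.0622 0.2713] [-0.028  0.162  1.795  0.745]
0.4 [0.5164 0.0597 0.2163] [-0.035  0.18   1.945  0.577]
0 [0.5015 0.0582 0.1424] [-0.039  0.279  2.08   0.343]
```

Call:
send_rows --plan '[{"offset": [-2.4, 30, 20], "yaw": 0}, {"offset": [-2.4, 30, 20], "yaw": 0}, {"offset": [-2.4, 30, 20], "yaw": 0}, {"offset": [-2.4, 30, 20], "yaw": 0}, {"offset": [-2.4, 30, 20], "yaw": 0}, {"offset": [-2.4, 30, 20], "yaw": 0}, {"offset": [-2.4, 30, 20], "yaw": 0}, {"offset": [-2.4, 30, 20], "yaw": 0}, {"offset": [0, 0, 0], "yaw": 0}]'

```text
time: 9.15
tool_pos: [0.6463, 0.0864, 0.3766]
tool_rot: [2.729, 0.167, 1.592]
contact_force: [0.5, -0.1, -1.0]
opening: 0.0548
grip_force: 0.0
```

Run:
```python
from pl import *
from cell import read_camera
o,Rt,M=st();print(o["time"],o["tool_pos"],o["tool_rot"],o["contact_force"])
c=lip(1.74)-Rt@np.array([0,-.003,.010]);print((Rt.T@(c-o["tool_pos"])*1e3).round(1))
w=cam("wrist");w_im=read_camera("wrist")[:,:,::-1].copy();s=cam("scene");im=read_camera("scene")[:,:,::-1].copy()
L=[lip(1.74)+world([0,0,PP[2]],[[0,y,0]])[0] for y in(-.045,.045)]
cv2.polylines(w_im,[proj(w,np.array(L)).round().astype(int)],False,(0,0,255),1)
T=[o["tool_pos"]+Rt@np.array([0,y,.025]) for y in(-.0275,.0275)]
for t in T: cv2.circle(im,tuple(proj(s,t)[0].round().astype(int)),2,(0,255,0),-1)
cv2.imwrite("pics/p3.png",np.hstack([cv2.resize(w_im,(480,360)),cv2.resize(im[90:270,220:380],(320,360))]))
```

```text
9.15 [0.64625819 0.08639256 0.37658041] [2.72861948 0.16689764 1.59215804] [ 0.49216419 -0.12215543 -1.02659484]
[-0.5  8.2 77.9]
```

View pics/p3.png

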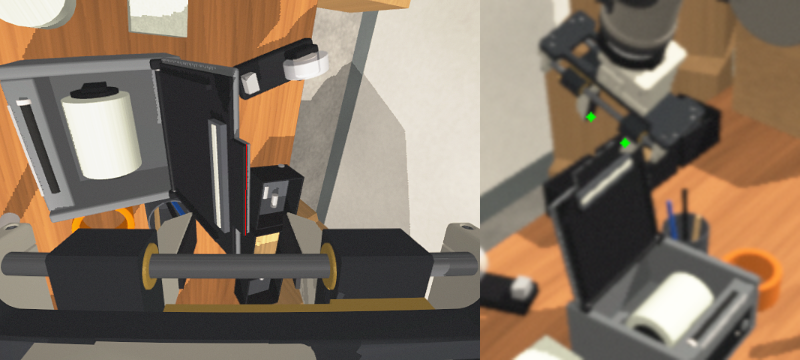

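The wrist view shows the predicted lip edge (red, about (245,190)) lying on the real lip, with the two fingers either side of its line. The scene view shows the fingertips just above the cover. I'm going in to straddle it.

Call:
send_rows --plan '[{"offset": [0, 8, 10], "yaw": 0}, {"offset": [0, 0, 20], "yaw": 0}, {"offset": [0, 0, 20], "yaw": 0}, {"offset": [0, 0, 16], "yaw": 0}, {"offset": [0, 0, 12], "yaw": 0}, {"offset": [0, 0, 0], "yaw": 0}]'

```text
time: 9.85
tool_pos: [0.6821, 0.0772, 0.3123]
tool_rot: [2.727, 0.166, 1.594]
contact_force: [-0.6, -0.5, 0.4]
opening: 0.055
grip_force: 0.0
```

Run:
```python
from pl import *
from cell import read_camera
o,Rt,M=st();print(o["time"],o["tool_pos"],o["tool_rot"],o["contact_force"]);print(M.round(3))
c=lip(1.74)-Rt@np.array([0,-.003,.010]);print((Rt.T@(c-o["tool_pos"])*1e3).round(1))
P=o["tool_pos"]
# far-pad push at upright etc, path in tool coords (near-pad reference), g=55
for th in(1.74,1.65,1.57,1.5,1.4,1.3,1.2,1.1,1.0,.9,.8,.7,.6,.5,.4,.3,.2,.1,0):
    x=tcp_for(Rt,th,.055,.012);print(th,(Rt.T@(x-P)*1e3).round(1))
w=read_camera("wrist")[:,:,::-1];cv2.imwrite("pics/p4.png",w)
```

```text
9.85 [0.68208631 0.07719316 0.31229002] [2.72719088 0.16609906 1.59388961] [-0.64079859 -0.46318966  0.38785758]
[[ 0.072  0.918  0.391]
 [ 0.984 -0.    -0.18 ]
 [-0.165  0.397 -0.903]]
[-1.4  1.6  4.1]
1.74 [-1.4 26.1  1.1]
1.65 [-2.9 11.4 -7.5]
1.57 [ -4.1  -2.3 -13.9]
1.5 [ -5.  -14.7 -18.7]
1.4 [ -6.  -32.9 -24. ]
1.3 [ -6.6 -51.5 -27.5]
1.2 [ -6.9 -70.5 -29.1]
1.1 [ -6.9 -89.5 -28.9]
1.0 [  -6.5 -108.3  -26.8]
0.9 [  -5.8 -126.9  -22.9]
0.8 [  -4.7 -145.   -17.1]
0.7 [  -3.4 -162.4   -9.6]
0.6 [  -1.7 -178.9   -0.5]
0.5 [   0.3 -194.5   10.3]
0.4 [   2.5 -208.8   22.5]
0.3 [   5.  -221.9   36.1]
0.2 [   7.7 -233.5   50.8]
0.1 [  10.6 -243.6   66.7]
0 [  13.7 -252.    83.4]
```

View pics/p4.png

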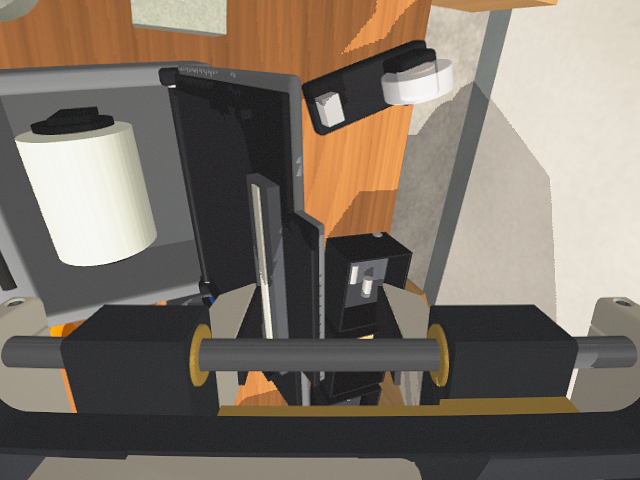

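The wrist view shows the near finger at (230,300) and the far finger at (400,300), with the lip between them at (310,300) and the print-head bar well back from the lip edge. Now I tip and catch.

Call:
send_rows --plan '[{"offset": [0, -4, 0], "yaw": 0}, {"offset": [0, -6, 0], "yaw": 0}, {"offset": [0, -6, 0], "yaw": 0}, {"offset": [-0.5, -6, -2], "yaw": 0}, {"offset": [-0.5, -6, -4], "yaw": 0}, {"offset": [-0.5, -6, -4], "yaw": 0}, {"offset": [-0.5, -6, -3], "yaw": 0}, {"offset": [-0.5, -6, -3.5], "yaw": 0}, {"offset": [-0.5, -4, -3.5], "yaw": 0}, {"offset": [-0.5, -4, -4], "yaw": 0}, {"offset": [-0.5, -4, -3], "yaw": 0}, {"offset": [-0.5, -4, -1], "yaw": 0}, {"offset": [-0.5, -4, -0.5], "yaw": 0}, {"offset": [0, -2, 0], "yaw": 0}, {"offset": [0, 0, 0], "yaw": 0}, {"offset": [0, 0, 0], "yaw": 0}]' --hand 0.5

```text
time: 11.5
tool_pos: [0.6091, 0.0706, 0.314]
tool_rot: [2.723, 0.166, 1.594]
contact_force: [0.4, 0.3, 2.4]
opening: 0.0457
grip_force: 1.6
```

Run:
```python
from pl import *
from cell import read_camera
o,Rt,M=st();print(o["time"],o["tool_pos"],o["tool_rot"],o["contact_force"],o["opening"]);print(M.round(3))
from scipy.optimize import minimize_scalar
g=o["opening"]
y=lambda th:(Rt.T@(tcp_for(Rt,th,g,.012)-o["tool_pos"])*1e3)
for th in np.arange(1.4,-.01,-.1): print(round(th,1),y(th).round(1))
w=read_camera("wrist")[:,:,::-1];s=read_camera("scene")[:,:,::-1]
cv2.imwrite("pics/p5.png",np.hstack([cv2.resize(w,(480,360)),cv2.resize(s[90:270,220:380],(320,360))]))
```

```text
11.5 [0.60907585 0.07062287 0.31401238] [2.72328162 0.16588165 1.59365883] [0.43341981 0.33138246 2.44071976] 0.04572917520038145
[[ 0.072  0.916  0.394]
 [ 0.984  0.    -0.18 ]
 [-0.165  0.401 -0.901]]
1.4 [-0.9 29.   6.3]
1.3 [-1.5 10.4  2.7]
1.2 [-1.8 -8.6  1. ]
1.1 [ -1.8 -27.6   1.2]
1.0 [ -1.4 -46.4   3.2]
0.9 [ -0.7 -65.    7.1]
0.8 [  0.3 -83.1  12.7]
0.7 [   1.7 -100.5   20.2]
0.6 [   3.4 -117.1   29.3]
0.5 [   5.3 -132.7   39.9]
0.4 [   7.6 -147.1   52.1]
0.3 [  10.  -160.2   65.6]
0.2 [  12.7 -171.9   80.3]
0.1 [  15.6 -182.    96.1]
-0.0 [  18.7 -190.5  112.9]
```

View pics/p5.png

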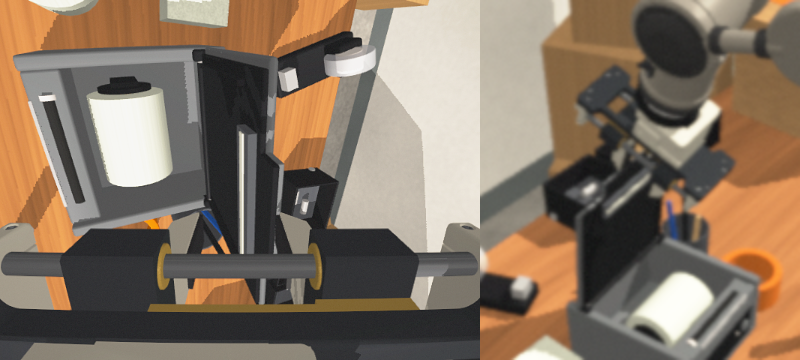

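Run:
```python
from pl import *
from cell import read_camera
w=cam("wrist");im=read_camera("wrist")[:,:,::-1].copy()
d=world([0,0,PP[2]],[[0,.045,0]])[0]
for k,th in enumerate((1.5,1.4,1.3,1.2)):
    p=proj(w,np.array([lip(th)-d,lip(th)+d])).round().astype(int);cv2.line(im,tuple(p[0]),tuple(p[1]),[(0,0,255),(0,255,0),(255,0,0),(0,255,255)][k],1)
cv2.imwrite("pics/p6.png",cv2.resize(im[150:430,180:480],(800,600)*1 if False else (640,600)))
o,_,_=st();print(o["contact_force"],o["torque"],o["grip_force"],o["qvel"].round(3))
```

```text
[-0.08854234  0.61933394  4.47209191] [ 0.05771394 -0.15591393  0.07306452] 1.8258924143447075 [-0.001 -0.001 -0.001  0.     0.    -0.001]
```

View pics/p6.png

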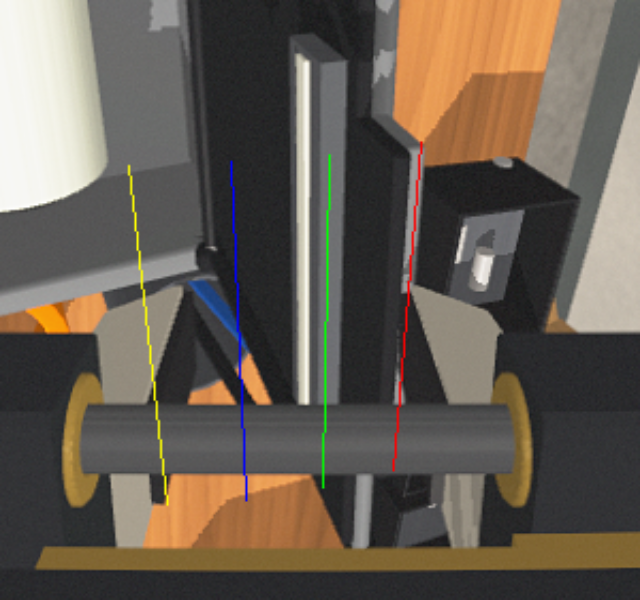

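The lip's inner edge shows at about θ=1.49 (near the red line at (415,200)), close to balance. The far fingertip sits on its top corner, which explains the upward force. I'll drag the lip slightly past balance, lift off so it falls, and bring the near finger deeper behind it.

Call:
send_rows --plan '[{"offset": [0, -2.8, -1], "yaw": 0}, {"offset": [0, -2.8, -1], "yaw": 0}, {"offset": [0, -2.8, -1], "yaw": 0}, {"offset": [0, -2.8, -1], "yaw": 0}, {"offset": [0, 0.6, -1.4], "yaw": 0}, {"offset": [0, 0, 0], "yaw": 0}]'

```text
time: 12.25
tool_pos: [0.5964, 0.0706, 0.3136]
tool_rot: [2.726, 0.165, 1.594]
contact_force: [0.9, -0.1, -0.2]
opening: 0.0462
grip_force: 0.0
```

Run:
```python
from pl import *
from cell import read_camera
o,Rt,M=st();print(o["time"],o["tool_pos"],o["contact_force"],o["torque"],o["grip_force"])
w=cam("wrist");im=read_camera("wrist")[:,:,::-1].copy();cv2.imwrite("pics/p7raw.png",im)
d=world([0,0,PP[2]],[[0,.045,0]])[0]
for k,th in enumerate((1.5,1.4,1.3,1.2)):
    p=proj(w,np.array([lip(th)-d,lip(th)+d])).round().astype(int);cv2.line(im,tuple(p[0]),tuple(p[1]),[(0,0,255),(0,255,0),(255,0,0),(0,255,255)][k],1)
cv2.imwrite("pics/p7.png",cv2.resize(im[150:430,180:480],(640,600)))
for th in(1.5,1.4,1.3,1.2,1.1,1.0): print(th,(Rt.T@(tcp_for(Rt,th,o["opening"],.012)-o["tool_pos"])*1e3).round(1))
```

```text
12.25 [0.59643523 0.07061771 0.31356919] [ 0.92925251 -0.13113447 -0.22711614] [ 0.08292952  0.18096547 -0.04302723] 0.0
1.5 [-0.3 59.2 16.3]
1.4 [-1.2 41.  11. ]
1.3 [-1.9 22.4  7.5]
1.2 [-2.2  3.4  5.9]
1.1 [ -2.2 -15.5   6.1]
1.0 [ -1.8 -34.4   8.1]
```

View pics/p7.png

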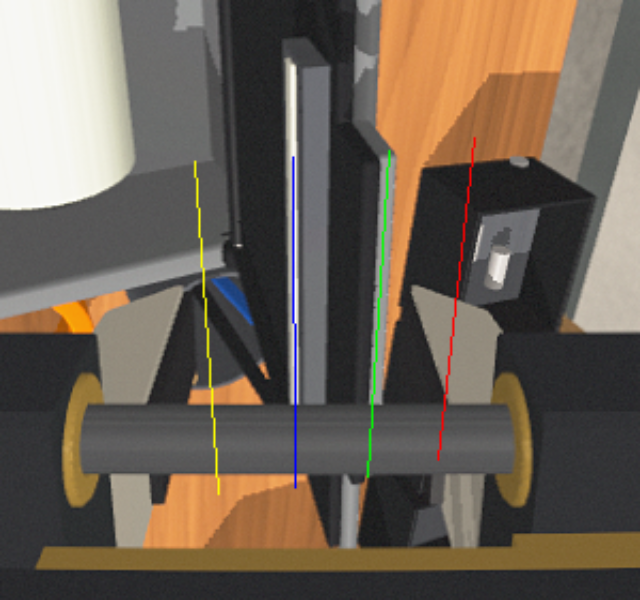

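The lip's inner edge is now at about θ=1.41 (green line) and clear of the far finger, with no contact force, so it is falling. I follow with the near finger slightly deeper.

Call:
send_rows --plan '[{"offset": [0, 0, 3], "yaw": 0}, {"offset": [0, -2, 2], "yaw": 0}, {"offset": [0, -2, 1], "yaw": 0}, {"offset": [0, 0, 0], "yaw": 0}]'

```text
time: 12.7
tool_pos: [0.5952, 0.0692, 0.3064]
tool_rot: [2.726, 0.166, 1.594]
contact_force: [0.1, -0.5, -0.7]
opening: 0.046
grip_force: 0.2
```

Run:
```python
from pl import *
from cell import read_camera
o,Rt,M=st();print(o["time"],o["tool_pos"],o["contact_force"],o["torque"],o["grip_force"])
w=cam("wrist");im=read_camera("wrist")[:,:,::-1].copy()
d=world([0,0,PP[2]],[[0,.045,0]])[0]
for k,th in enumerate((1.4,1.3,1.2,1.1)):
    p=proj(w,np.array([lip(th)-d,lip(th)+d])).round().astype(int);cv2.line(im,tuple(p[0]),tuple(p[1]),[(0,0,255),(0,255,0),(255,0,0),(0,255,255)][k],1)
cv2.imwrite("pics/p8.png",cv2.resize(im[150:430,150:480],(660,560)))
for th in np.arange(1.3,-.01,-.1): print(round(th,1),(Rt.T@(tcp_for(Rt,th,o["opening"],.012)-o["tool_pos"])*1e3).round(1))
```

```text
12.7 [0.59521348 0.06921082 0.30642808] [ 0.11729087 -0.51385638 -0.71768862] [0.11248025 0.23425989 0.00128568] 0.23107856512069702
1.3 [-1.7 26.3  1.4]
1.2 [-2.   7.4 -0.3]
1.1 [ -2.  -11.6  -0.1]
1.0 [ -1.6 -30.4   2. ]
0.9 [ -0.9 -49.    5.9]
0.8 [  0.2 -67.1  11.6]
0.7 [  1.6 -84.5  19.1]
0.6 [   3.2 -101.1   28.2]
0.5 [   5.2 -116.6   38.9]
0.4 [   7.4 -131.    51.1]
0.3 [   9.9 -144.1   64.7]
0.2 [  12.6 -155.7   79.5]
0.1 [  15.5 -165.8   95.3]
-0.0 [  18.6 -174.2  112. ]
```

View pics/p8.png

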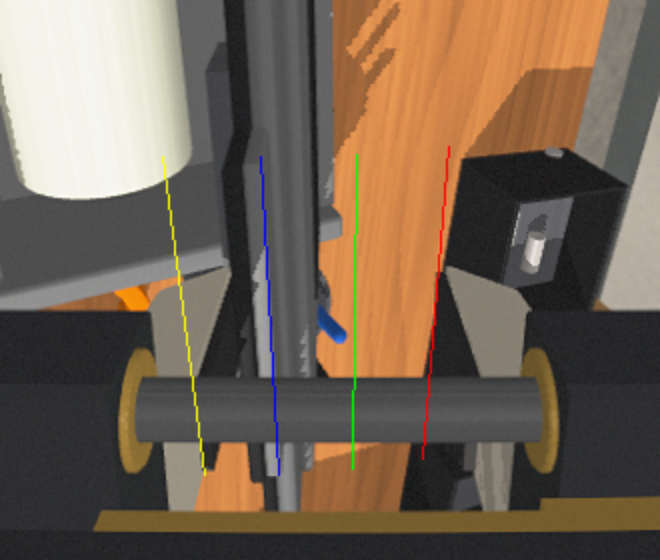

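Caught: the lip rests at about θ≈1.18 (by the blue line at (265,250)) on the near finger's side, with the far finger well away at (440,350). Now I lower it.

Call:
send_rows --plan '[{"offset": [0, -4, 0], "yaw": 0}, {"offset": [0, -8, 0], "yaw": 0}, {"offset": [0.2, -9.2, 1], "yaw": 0}, {"offset": [0.2, -9.2, 1.3], "yaw": 0}, {"offset": [0.3, -9.2, 1.7], "yaw": 0}, {"offset": [0.4, -9.2, 2], "yaw": 0}, {"offset": [0.5, -9, 2.6], "yaw": 0}, {"offset": [0.5, -9, 3], "yaw": 0}, {"offset": [0, 0, 0], "yaw": 0}]'

```text
time: 13.65
tool_pos: [0.538, 0.0636, 0.2684]
tool_rot: [2.727, 0.166, 1.594]
contact_force: [-0.9, -0.0, -0.3]
opening: 0.0459
grip_force: 0.6
```

```bash
cat > tab.py <<'E'
from pl import *
from cell import read_camera,models
o,Rt,M=st();print(o["time"],o["qpos"].round(3),o["tool_pos"],o["tool_rot"],o["contact_force"],o["torque"].round(2),o["grip_force"],o["opening"])
for th in np.arange(.9,-.01,-.1): print(round(th,1),(Rt.T@(tcp_for(Rt,th,o["opening"],.012)-o["tool_pos"])*1e3).round(1))
# cover angle from the scene camera: fit outline of the cover's mask
read_camera("scene");s=cam("scene");m=models.regions_of("scene","cover")
if m:
    print(m[0]["conf"],m[0]["extent"])
    for th in np.arange(0,1.3,.1):
        Q=[]
        for y,rr in((.1,0),(.1,.17),(.045,.19),(-.045,.19),(-.1,.17),(-.1,0)):
            Q.append(proj(s,world(PP,[HP+[-rr*np.cos(th)+.01*np.sin(th),y,rr*np.sin(th)+.01*np.cos(th)]]))[0])
        a=np.zeros((480,640),np.uint8);cv2.fillPoly(a,[np.array(Q).round().astype(int)],1);b=m[0]["mask"]
        print(round(th,2),round((b&(a>0)).sum()/(b|(a>0)).sum(),3),end="; ")
E
python3 tab.py
```

```text
13.65 [ 0.068  0.183  1.779 -0.243  0.781  0.148] [0.53796853 0.06363384 0.26836889] [2.72709662 0.16614703 1.59409792] [-0.94781983 -0.00234459 -0.27788974] [-0.02  0.38 -0.04] 0.5824536946602166 0.04590254324774935
0.9 [-3.  18.9 -5.9]
0.8 [-1.9  0.8 -0.2]
0.7 [ -0.5 -16.6   7.3]
0.6 [  1.2 -33.2  16.5]
0.5 [  3.1 -48.7  27.2]
0.4 [  5.4 -63.1  39.4]
0.3 [  7.8 -76.2  53. ]
0.2 [ 10.6 -87.8  67.8]
0.1 [ 13.5 -97.8  83.6]
0.0 [  16.5 -106.2  100.3]
0.65 [270.4, 197.4, 330.7, 245.0]
0.0 0.199; 0.1 0.221; 0.2 0.245; 0.3 0.277; 0.4 0.331; 0.5 0.399; 0.6 0.504; 0.7 0.678; 0.8 0.588; 0.9 0.216; 1.0 0.019; 1.1 0.021; 1.2 0.017;
```

Call:
send_rows --plan '[{"offset": [0.3, 0, 2], "yaw": 0}, {"offset": [0.3, 0, 2], "yaw": 0}, {"offset": [0.3, 0, 2], "yaw": 0}, {"offset": [0.3, 0, 2], "yaw": 0}, {"offset": [0.3, 0, 2], "yaw": 0}, {"offset": [0, 0, 0], "yaw": 0}]' --hand 0

```text
time: 14.35
tool_pos: [0.5436, 0.0639, 0.26]
tool_rot: [2.725, 0.166, 1.594]
contact_force: [-0.5, -0.2, -0.8]
opening: 0.0887
grip_force: 0.4
```

```bash
python3 tab.py
```

```text
14.35 [ 0.068  0.201  1.782 -0.248  0.759  0.155] [0.54356473 0.06386712 0.26001639] [2.72477712 0.16590142 1.59385698] [-0.51684954 -0.20855868 -0.75847803] [0.08 0.2  0.  ] 0.3625967795960605 0.08873593524738628
0.9 [ -4.4  38.5 -15.7]
0.8 [ -3.4  20.4 -10. ]
0.7 [-2.   3.  -2.6]
0.6 [ -0.4 -13.6   6.6]
0.5 [  1.6 -29.2  17.3]
0.4 [  3.8 -43.6  29.4]
0.3 [  6.3 -56.7  43. ]
0.2 [  9.  -68.3  57.7]
0.1 [ 11.9 -78.4  73.5]
0.0 [ 15.  -86.9  90.3]
0.83 [271.7, 199.5, 335.0, 246.1]
0.0 0.303; 0.1 0.336; 0.2 0.375; 0.3 0.426; 0.4 0.503; 0.5 0.602; 0.6 0.74; 0.7 0.66; 0.8 0.387; 0.9 0.134; 1.0 0.006; 1.1 0.012; 1.2 0.01;
```

Call:
send_rows --plan '[{"offset": [0, -5, 2.5], "yaw": 0}, {"offset": [0, -7.5, 4], "yaw": 0}, {"offset": [0.9, -7.8, 5.3], "yaw": 0}, {"offset": [1, -7.8, 5.3], "yaw": 0}, {"offset": [1.1, -7.2, 6], "yaw": 0}, {"offset": [1.1, -7.2, 6.1], "yaw": 0}, {"offset": [1.2, -6.6, 6.8], "yaw": 0}, {"offset": [1.3, -6.5, 6.8], "yaw": 0}, {"offset": [1.3, -5.8, 7.3], "yaw": 0}, {"offset": [1.2, -5, 6], "yaw": 0}, {"offset": [0, 0, 0], "yaw": 0}]'

```text
time: 15.55
tool_pos: [0.5049, 0.059, 0.1805]
tool_rot: [2.727, 0.166, 1.594]
contact_force: [-3.8, 0.0, -1.3]
opening: 0.0915
grip_force: 2.0
```

```bash
sed -i 's/np.arange(0,1.3,.1)/np.arange(0,.7,.05)/;s/np.arange(.9,-.01,-.1)/np.arange(.3,-.06,-.05)/;s/:.1f}//;s/round(th,1)/round(th,2)/' tab.py; python3 tab.py
```

```text
15.55 [ 0.062  0.239  1.992 -0.342  0.521  0.268] [0.50493718 0.05898068 0.18047609] [2.72651663 0.16596742 1.59405253] [-3.81290179  0.04818629 -1.28660485] [-0.05  0.86 -0.16] 1.9503275491297245 0.09151141136310698
0.3 [ -2.9  12.1 -13.6]
0.25 [-1.5  6.1 -6.4]
0.2 [-0.2  0.5  1.1]
0.15 [ 1.3 -4.7  8.9]
0.1 [ 2.7 -9.6 17. ]
0.05 [  4.3 -14.   25.2]
0.0 [  5.8 -18.   33.7]
-0.05 [  7.4 -21.5  42.4]
0.9 [271.9, 211.2, 351.1, 259.5]
0.0 0.664; 0.05 0.676; 0.1 0.704; 0.15 0.72; 0.2 0.707; 0.25 0.656; 0.3 0.602; 0.35 0.544; 0.4 0.491; 0.45 0.451; 0.5 0.398; 0.55 0.345; 0.6 0.297; 0.65 0.253;
```

Call:
send_rows --plan '[{"offset": [0.4, -1.6, 2.4], "yaw": 0}, {"offset": [0.4, -1.7, 2.6], "yaw": 0}, {"offset": [0.5, -1.7, 2.8], "yaw": 0}, {"offset": [0.5, -1.6, 2.8], "yaw": 0}, {"offset": [0.5, -1.6, 2.7], "yaw": 0}, {"offset": [0.5, -1.5, 2.7], "yaw": 0}, {"offset": [0.5, -1.4, 2.6], "yaw": 0}, {"offset": [0.5, -1.2, 2.2], "yaw": 0}, {"offset": [0.4, -0.9, 1.8], "yaw": 0}, {"offset": [0, 0, 0], "yaw": 0}]'

```text
time: 16.65
tool_pos: [0.5016, 0.0586, 0.1548]
tool_rot: [2.727, 0.166, 1.594]
contact_force: [-6.1, -0.6, -0.4]
opening: 0.0915
grip_force: 3.3
```

```bash
python3 tab.py
```

```text
16.65 [ 0.062  0.278  2.032 -0.396  0.448  0.33 ] [0.50160483 0.05860457 0.15480291] [2.72727701 0.16637269 1.5936334 ] [-6.12833632 -0.57204857 -0.35161044] [-0.12  1.28 -0.19] 3.2936126366257668 0.09151481026236051
0.3 [ -6.8  25.4 -35.5]
0.25 [ -5.5  19.4 -28.2]
0.2 [ -4.1  13.8 -20.7]
0.15 [ -2.7   8.6 -12.9]
0.1 [-1.2  3.7 -4.9]
0.05 [ 0.3 -0.7  3.4]
0.0 [ 1.9 -4.7 11.9]
-0.05 [ 3.4 -8.2 20.6]
0.63 [272.4, 214.4, 351.3, 268.5]
0.0 0.664; 0.05 0.667; 0.1 0.634; 0.15 0.594; 0.2 0.544; 0.25 0.502; 0.3 0.459; 0.35 0.412; 0.4 0.369; 0.45 0.339; 0.5 0.298; 0.55 0.259; 0.6 0.218; 0.65 0.185;
```

Call:
send_rows --plan '[{"offset": [0.1, -0.5, 1], "yaw": 0}, {"offset": [0.1, -0.5, 1], "yaw": 0}, {"offset": [0.1, -0.5, 1], "yaw": 0}, {"offset": [0.1, -0.5, 1], "yaw": 0}, {"offset": [0.1, -0.5, 1], "yaw": 0}, {"offset": [0.1, -0.5, 1], "yaw": 0}, {"offset": [0.1, -0.5, 1], "yaw": 0}, {"offset": [0.1, -0.5, 1], "yaw": 0}, {"offset": [0, 0, 0], "yaw": 0}]'

```text
time: 17.65
tool_pos: [0.5012, 0.0583, 0.1459]
tool_rot: [2.727, 0.166, 1.593]
contact_force: [-6.6, 2.7, -1.5]
opening: 0.0915
grip_force: 3.3
```

```bash
python3 tab.py
```

```text
17.65 [ 0.061  0.294  2.044 -0.418  0.422  0.353] [0.50120402 0.05833624 0.14590038] [2.7268696  0.16554377 1.59344781] [-6.58107084  2.65636747 -1.47002234] [ 0.49  1.3  -0.14] 3.3133013360202312 0.09153376902153264
0.3 [ -8.   29.4 -43.4]
0.25 [ -6.7  23.4 -36.2]
0.2 [ -5.3  17.7 -28.6]
0.15 [ -3.9  12.5 -20.8]
0.1 [ -2.5   7.7 -12.8]
0.05 [-0.9  3.3 -4.5]
0.0 [ 0.6 -0.7  4. ]
-0.05 [ 2.2 -4.3 12.6]
0.76 [274.4, 210.8, 350.8, 273.4]
0.0 0.621; 0.05 0.6; 0.1 0.556; 0.15 0.52; 0.2 0.478; 0.25 0.442; 0.3 0.406; 0.35 0.367; 0.4 0.331; 0.45 0.306; 0.5 0.271; 0.55 0.237; 0.6 0.205; 0.65 0.179;
```

Call:
send_rows --plan '[{"offset": [0, -0.4, 0.5], "yaw": 0}, {"offset": [0, -0.4, 0.5], "yaw": 0}, {"offset": [0, -0.4, 0.5], "yaw": 0}, {"offset": [0, -0.4, 0.5], "yaw": 0}, {"offset": [0, -0.4, 0.5], "yaw": 0}, {"offset": [0, 0, 0], "yaw": 0}]'

```text
time: 18.35
tool_pos: [0.5011, 0.0581, 0.1433]
tool_rot: [2.725, 0.165, 1.593]
contact_force: [-5.3, 4.0, -1.2]
opening: 0.092
grip_force: 2.6
```

```bash
python3 tab.py | head -1
```

```text
18.35 [ 0.06   0.298  2.049 -0.426  0.411  0.361] [0.50106784 0.05810469 0.14328163] [2.72506402 0.16501875 1.59343535] [-5.25150728  3.97768365 -1.16886854] [ 0.66  1.1  -0.08] 2.5515374075621367 0.09204283848614664
```

Call:
send_rows --plan '[{"offset": [0.4, -0.5, 0.8], "yaw": 0}, {"offset": [0.4, -0.5, 0.8], "yaw": 0}, {"offset": [0.3, -0.5, 0.8], "yaw": 0}, {"offset": [0.3, -0.5, 0.8], "yaw": 0}, {"offset": [0.2, -0.5, 0.8], "yaw": 0}, {"offset": [0, 0, 0], "yaw": 0}]'

```text
time: 19.05
tool_pos: [0.5017, 0.0585, 0.139]
tool_rot: [2.722, 0.166, 1.594]
contact_force: [-0.5, -0.9, 0.2]
opening: 0.092
grip_force: 0.0
```

```bash
python3 tab.py
```

```text
19.05 [ 0.061  0.307  2.054 -0.444  0.397  0.381] [0.50172971 0.05845911 0.13903357] [2.72234101 0.1656538  1.59366396] [-0.45200408 -0.90890169  0.18085798] [0.1  0.19 0.01] 0.0 0.09202201056125175
0.3 [ -9.3  32.  -49.9]
0.25 [ -8.   26.  -42.6]
0.2 [ -6.6  20.3 -35.1]
0.15 [ -5.2  15.1 -27.4]
0.1 [ -3.7  10.2 -19.3]
0.05 [ -2.2   5.7 -11.1]
0.0 [-0.6  1.7 -2.6]
-0.05 [ 1.  -1.9  6. ]
0.58 [272.6, 207.2, 351.5, 269.5]
0.0 0.657; 0.05 0.628; 0.1 0.583; 0.15 0.548; 0.2 0.505; 0.25 0.47; 0.3 0.434; 0.35 0.394; 0.4 0.356; 0.45 0.33; 0.5 0.293; 0.55 0.25; 0.6 0.214; 0.65 0.186;
```

Call:
send_rows --plan '[{"offset": [0, -1.5, -1], "yaw": 0}, {"offset": [0, -1.5, -3], "yaw": 0}, {"offset": [0, -1, -8], "yaw": 0}, {"offset": [0, -1, -15], "yaw": 0}, {"offset": [0, 0, -25], "yaw": 0}, {"offset": [0, 0, -30], "yaw": 0}, {"offset": [0, 0, -40], "yaw": 0}, {"offset": [0, 0, -40], "yaw": 0}, {"offset": [0, 0, -40], "yaw": 0}, {"offset": [0, 0, 0], "yaw": 0}, {"offset": [0, 0, 0], "yaw": 0}]'

```text
time: 20.25
tool_pos: [0.4134, 0.0869, 0.3198]
tool_rot: [2.722, 0.165, 1.594]
contact_force: [0.1, -0.0, -0.2]
opening: 0.092
grip_force: 0.0
```

Run:
```python
from pl import *
from cell import read_camera,models
o,_,_=st();print(o["time"],o["tool_pos"],o["contact_force"],o["qpos"].round(3))
im=read_camera("scene");cv2.imwrite("pics/fin.png",im[:,:,::-1]);s=cam("scene");m=models.regions_of("scene","cover")[0];print(m["conf"],m["extent"])
t=read_camera("top");c=cam("top")
for l,z in(("gluestick",.092),("cutter",.018),("spare_roll",.104),("tape",.048),("pen_cup",.095),("ink_box",.055)):
    r=models.regions_of("top",l)
    if r: e=r[0]["extent"];print(l,round(r[0]["conf"],2),ray(c,((e[0]+e[2])/2,(e[1]+e[3])/2),z).round(3))
for th in np.arange(0,.25,.02):
    a=np.zeros((480,640),np.uint8)
    for t_ in(0,.012):
        Q=[proj(s,world(PP,[HP+[-r*np.cos(th)+t_*np.sin(th),y,r*np.sin(th)+t_*np.cos(th)]]))[0] for y,r in((.1,0),(.1,.17),(.045,.19),(-.045,.19),(-.1,.17),(-.1,0))]
        cv2.fillPoly(a,[np.array(Q).round().astype(int)],1)
    b=m["mask"];print(round(th,2),round((b&(a>0)).sum()/(b|(a>0)).sum(),3),end="; ")
```

```text
20.25 [0.41342347 0.08686932 0.31979383] [ 0.05355092 -0.0373006  -0.17240366] [ 0.171 -0.087  1.92  -0.264  0.925  0.231]
0.84 [271.1, 208.3, 359.8, 269.9]
gluestick 0.25 [0.564 0.054 0.092]
cutter 0.75 [0.51  0.241 0.018]
spare_roll 0.65 [0.501 0.234 0.104]
tape 0.59 [ 0.546 -0.119  0.048]
pen_cup 0.97 [ 0.652 -0.075  0.095]
ink_box 0.95 [0.651 0.251 0.055]
0.0 0.88; 0.02 0.883; 0.04 0.885; 0.06 0.883; 0.08 0.874; 0.1 0.859; 0.12 0.841; 0.14 0.823; 0.16 0.802; 0.18 0.783; 0.2 0.756; 0.22 0.736; 0.24 0.712;
```

Run:
```python
import cv2,numpy as np
from cell import ticket
a=cv2.imread("pics/scene1.png",0);b=cv2.imread("pics/fin.png",0)
for n,(x,y) in {"glue":(393,247),"cutter":(355,322)}.items():
    t=a[y-20:y+20,x-16:x+16];r=cv2.matchTemplate(b[y-35:y+35,x-31:x+31],t,cv2.TM_CCOEFF_NORMED);_,v,_,p=cv2.minMaxLoc(r);print(n,round(v,2),p[0]-15,p[1]-15)
print(ticket.hand_in())
```

```text
glue 0.65 0 0
cutter 0.89 0 0
the job is handed in; nothing more can be done
None
```

The cover is shut and the job is handed in at about 20 s: the cover was tipped over, caught and lowered on one finger, the hand is clear, and the camera checks showed nothing else on the bench shifted (the mailer and booklet were not checked).

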